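Pack the control-kit parts into their case

ROBOT

A 6-joint arm with a two-finger parallel gripper is mounted at the origin on the work surface. World frame = base frame: x ahead of the robot, y to its left, z up, the work surface at z = 0. Lengths are in mm, angles in rad, forces in N, time in s.
With the tool pointing down it reaches from about 350 to 850 mm from the base axis. Payload 8.1 kg.
Tool frame: the origin (TCP) lies between the finger pads; the fingertips stand 17 mm ahead of it and the grasp point (between the pads) lies 2 mm behind it; z points along the fingers, y is the direction in which the jaws open and shut (so a half turn about z gives the same grasp; the last joint's range is limited). The gripper opens to 93 mm and grips with 3 to 60 N. Pads are 15 mm wide; open, the fingers measure 128 mm over their backs; the gripper's body (75 mm by 188 mm) begins 65 mm behind the grasp point.
Start: joints at [1.039, 0.13, 1.488, -0, 1.523, -0.085], TCP at [259.229, 541.115, 235.635] pointing down, gripper open.
Joint ranges: [-2.96, 2.96], [-0.89, 2.26], [0.02, 2.5], [-1.34, 4.48], [0, 2.73], [-2.66, 2.66]. Speed limits (rad/s): [2.39, 2.39, 2.79, 3.14, 3.14, 3.14].

INTERFACE

Orientations are given as a unit quaternion [x, y, z, w].
In Python, from plant import bot gives the robot as it stands. The module is installed in compiled form; this text tells all that it offers.
- The arm moves only by the tool step_arm, never from a script. Its argument "motion" is a list of rows, each a list of 7 numbers: the gripper's target within -1 to 1 (fully open at 1, half-way at 0, shut at -1), then the shift along the world's x, y, z in units of 50 mm (1.0 is 50 mm), then the turn, a rotation vector about the world's x, y, z in units of 5 degrees (1.0 is 5 degrees). A call has 1 to 20 rows; each row is the pose to reach, as a shift and turn from the pose commanded when the call began; what a row does not reach only later rows make up. A row lasts 1/10 s, in which the tool goes at most 50 mm and 8.59 degrees, less where a joint would pass 70% of its speed; a pose out of reach is approached as far as the arm can. A call with a gripper value outside its range is refused whole. The fingers move at their own pace and stop on an object; "force" is the grip in N (left out, the last holds). Time passes only in rows, so rows that repeat a pose let the fingers close. It gives the time, the measured TCP pose, the force and the opening at its end, in the units of the state.
- bot.get_obs(): the state, without advancing time (a new reading comes with each control period).
- bot.camera(name): name is "scene" or "top" or "wrist"; returns a dict with "frame" (384x512x3 uint8, blue, green, red), "range_z" (384x512 float32, mm along the optical axis (not along the pixel's ray), 0 where there is no reading), "mtx" (3x3 intrinsics, pixels), "xyz" and "orientation" of the camera in the world. Camera axes: x right, y up, looking along -z (the intrinsics and any distortion apply to the point x, -y, -z); pixel columns grow to the right and rows downward; lengths in mm; the calibration is good to about 2 mm. A picture is of the moment at which its call begins.
- bot.hand_in(): hands the job in, once; it reports no verdict.
The state is a dict: "clock": time; "joint_pos": joint angles; "qd": joint speeds; "tau": joint torques, N m; "tool_pos": TCP position; "eef_rot": TCP orientation; "force": force on the tool from outside, world axes, zero at the start; "ft_torque": the same for the moment, N m; "finger_gap": finger opening in mm.
Only numpy, scipy, OpenCV 4.12 (cv2) and the standard library are available. Lean on these libraries where they do the work, as an engineer would, in place of code of your own. Each camera call takes 0.05 s, during which the arm holds its last target.

TASK

Put the five loose control parts (the power supply, the contactor, the timer module, the capacitor and the motor) away in the open black case: all five must stand upright, the way up they are now, flat on the case's floor side by side, which they only just do. Leave the other things on the bench where they are.

Things in the scene. Friction and masses are not known exactly. Their poses are not given: they have to be found in the camera images.
- case_in (a point): Centre of the inner floor of the open black case, which is fixed to the bench. Inside 102 mm along its x, 144 mm along its y, 24 mm deep, no dividers; floor 4 mm and rounded rim 28 mm above the bench, walls 4 mm. z up. The parts fit in two rows along y, 2 to 3 mm apart: low ones (50 mm sides along x) in one row, tall ones (timer's 42 mm side along x) in the other.
- case: The same black case; origin under its centre, at bench height, same axes. Outside 110 (x) by 152 (y) by 28 mm. Its clear lid is folded right back flat on the bench on the +x side: from 59 to 169 mm along +x, 152 mm wide, 14 mm high.
- supply: Power supply: low aluminium block, 50 mm (its x) by 80 mm (its y) by 50 mm high, dark vent slots in top and sides, a black screw-terminal strip at one end of the top; edges rounded to 4 mm. 0.2 to 0.45 kg. Origin: centre of the underside, z up.
- contactor: Contactor: low grey plastic block, 50 mm (its x) by 56 mm (its y) by 50 mm high, two black terminal strips with brass screws and a small white square on top; edges rounded to 4 mm. 0.14 to 0.28 kg. Origin: centre of the underside, z up.
- timer: Timer module: tall white plastic block, 42 mm (its x) by 48 mm (its y) by 76 mm high, two black terminal strips on top, a grey plate with a small dial on its -x face; edges rounded to 4 mm. 0.11 to 0.23 kg. Origin: centre of the underside, z up.
- capacitor: Capacitor: upright aluminium cylinder, 44 mm diameter, 82 mm high, black top disc with two bright screw terminals; foot bevelled 4 mm. 0.1 to 0.21 kg. Origin: centre of the underside, z up.
- motor: Motor: upright dark steel cylinder, 40 mm diameter, 80 mm high, a bright band round it, a small brass centre and four screw heads on top; foot bevelled 4 mm. 0.17 to 0.35 kg. Origin: centre of the underside, z up.
- reel: Bystander, loose: reel of solder wire standing flat, 58 mm diameter, 48 mm high. Origin: centre of the underside.
- jar: Bystander, loose: small glass jar with black cap, 52 mm diameter, 65 mm high. Origin: centre of the underside.
- cup: Bystander, loose: empty grey plastic cup, 62 mm diameter at the rim, 78 mm high. Origin: centre of the underside.
- screwdriver: Bystander, loose: screwdriver 180 mm long lying along its x between robot and case, under 35 mm high. Origin: near its middle, at the underside.
- tape: Bystander, loose: roll of black tape lying flat, 80 mm diameter, 19 mm high. Origin: centre of the underside.
There are look-alikes about, which are no part of the job. Leave any green or orange look-alike of the motor alone.

How it is judged:
By the outcome, as a careful person would: the job done as asked, in the order asked, and still so for the second after the job is handed in, with the robot touching nothing.
It also fails if it takes over 72 s, if anything falls off the work surface, if the arm or the gripper's body presses on something with over 40 N, if the wrist force passes 120 N, or if a joint passes its speed limit or range.

## Working session

There is one attempt and no reset: what is moved stays moved. The work goes in short steps, Python scripts to look and compute and a tool call to move; the robot and the scene stay as the last step left them, time stands still between calls to the robot, and variables do not carry over. Pictures are saved under pics/ and viewed, and the job is handed in when it is done.

Besides the shell and the picture viewer there is one more tool, called after "Request:" as name(argument=value, ...) on one line, values as JSON. step_arm: Moves the arm, as the interface text tells. Its arguments: {"type":"object","properties":{"motion":{"type":"array"},"force":{"type":"number"}},"required":["motion"]}

```bash
mkdir -p pics
python3 - <<'E'
from plant import bot
import cv2,numpy as np,pickle
print(bot.get_obs())
for n in ["scene","top","wrist"]:
    c=bot.camera(n); cv2.imwrite(f"pics/{n}0.png",c["frame"]); pickle.dump(c,open(f"{n}0.pkl","wb"))
    print(n,c["mtx"].tolist(),c["xyz"],c["orientation"],[k for k in c])
E
```

```text
{'clock': 0.0, 'joint_pos': array([ 1.03861716e+00,  1.31136564e-01,  1.48926818e+00, -3.14211838e-05,
        1.52300067e+00, -8.53902331e-02]), 'qd': array([ 1.04637402e-03,  2.25506487e-04,  2.28308880e-03,  1.43993287e-03,
       -9.18820354e-06,  2.26753293e-05]), 'tau': array([ 1.10595120e-03, -5.59852982e+01, -4.91752768e+01,  7.69787771e-02,
        3.56623647e-02, -2.76552109e-04]), 'tool_pos': array([258.95525943, 540.64768583, 234.60821351]), 'eef_rot': array([ 2.21540176e-01,  9.75150824e-01, -8.68279503e-04, -2.60499783e-04]), 'force': array([ 0.26250518, -0.40503898,  0.6877215 ]), 'ft_torque': array([ 0.0268261 , -0.03333049, -0.03062389]), 'finger_gap': 93.22061582523692}
scene [[477.6149829538723, 0.0, 266.3652519136847], [0.0, 477.6149829538723, 198.7839940659594], [0.0, 0.0, 1.0]] [1042.55057073 -597.90275888 1283.69068221] [0.26175256 0.09928732 0.33692867 0.89894755] ['frame', 'range_z', 'mtx', 'xyz', 'orientation']
top [[428.49760362649425, 0.0, 257.4364645684942], [0.0, 428.49760362649425, 197.1923508053807], [0.0, 0.0, 1.0]] [ 305.75511373   -7.27334214 1112.59303295] [ 0.06600038 -0.06892652 -0.69865223  0.7090685 ] ['frame', 'range_z', 'mtx', 'xyz', 'orientation']
wrist [[286.6638764373591, 0.0, 252.26036058609844], [0.0, 286.6638764373591, 197.7591215650506], [0.0, 0.0, 1.0]] [187.8186566  575.79183617 384.56227787] [-0.12210129 -0.07662833  0.52760059  0.83717202] ['frame', 'range_z', 'mtx', 'xyz', 'orientation']
```

View pics/scene0.png

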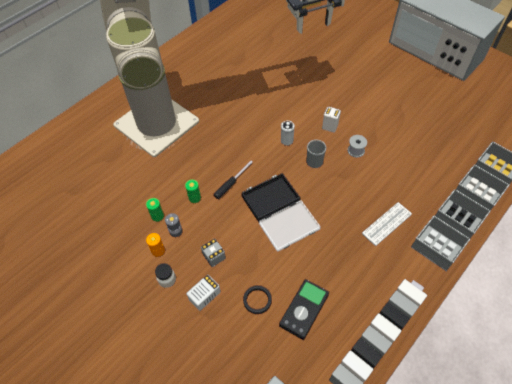

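View pics/top0.png

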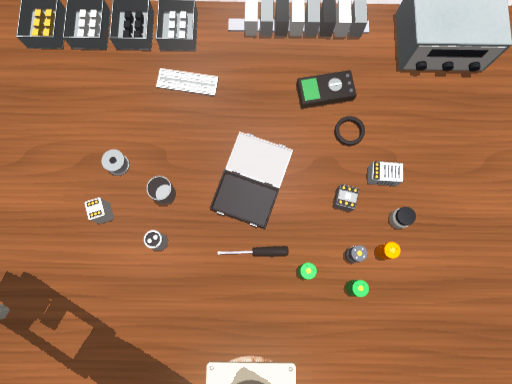

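View pics/wrist0.png

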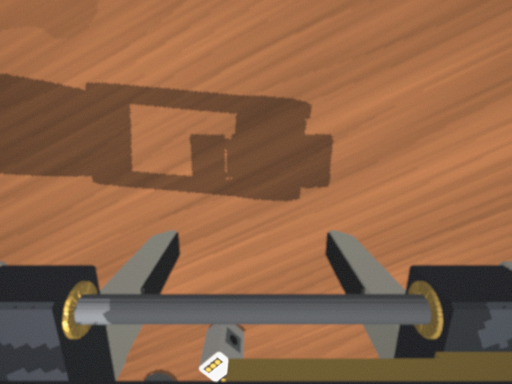

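The top view has the whole bench. The case is near (245,195), the supply (387,173), the contactor (347,197), the motor (358,253), the timer (97,210) and the capacitor (153,240). The orange and green motor look-alikes are at (392,250), (308,271) and (360,288). Next I'll measure them by casting depth into world points.

```bash
cat > h.py <<'E'
import numpy as np,cv2
from scipy.spatial.transform import Rotation as R
def world(c):
    z=c["range_z"].astype(float); K=c["mtx"]; v,u=np.mgrid[:z.shape[0],:z.shape[1]]
    p=np.stack([(u-K[0,2])/K[0,0]*z,-(v-K[1,2])/K[1,1]*z,-z],-1)
    w=R.from_quat(c["orientation"]).apply(p.reshape(-1,3))+np.array(c["xyz"])
    w=w.reshape(z.shape+(3,)); w[z==0]=np.nan
    return w
def proj(c,P):
    q=R.from_quat(c["orientation"]).inv().apply(np.atleast_2d(P)-np.array(c["xyz"])); K=c["mtx"]
    return np.c_[K[0,0]*q[:,0]/-q[:,2]+K[0,2], -K[1,1]*q[:,1]/-q[:,2]+K[1,2]]
E
python3 - <<'E'
import pickle; from h import *
for n in ["top","scene"]:
    c=pickle.load(open(n+"0.pkl","rb")); w=world(c)
    print(n,"bench z",np.nanmedian(w[...,2]))
    g=(w[...,2]>10)&(w[...,2]<120)&(w[...,0]>250)&(w[...,0]<720)&(abs(w[...,1])<480)
    nl,lab,st,ce=cv2.connectedComponentsWithStats(g.astype(np.uint8),connectivity=4)
    for i in range(1,nl):
        if st[i,4]<40: continue
        p=w[lab==i]; zt=np.percentile(p[:,2],90); t=p[p[:,2]>zt-8]
        r=cv2.minAreaRect(t[:,:2].astype(np.float32))
        print(ce[i].round(),st[i,4],"ztop %.1f"%zt,"n",len(t),"rect c",np.round(r[0],1),np.round(r[1],1),"ang %.1f"%r[2],"mean",t[:,:2].mean(0).round(1))
E
```

```text
top bench z 1.7955199351990814
[349. 136.] 221 ztop 22.5 n 211 rect c [ 692.3 -255.1] [78.4 54.6] ang 89.9 mean [ 689.  -254.4]
[248. 135.] 46 ztop 17.4 n 46 rect c [687.4  16. ] [53.5  8.4] ang 74.0 mean [687.1  16.2]
[243. 192.] 634 ztop 30.7 n 367 rect c [510.7  24.8] [152.1 114.8] ang 71.1 mean [509.8  26.1]
[279. 148.] 90 ztop 17.1 n 90 rect c [656.3 -63.3] [103.3  39.2] ang 46.8 mean [654.1 -65.3]
[114. 161.] 452 ztop 51.7 n 393 rect c [602.1 362.6] [56.  56.9] ang 87.9 mean [602.3 362.7]
[385. 173.] 746 ztop 53.6 n 581 rect c [ 583.1 -340.4] [78.6 50.4] ang 87.8 mean [ 582.5 -340.5]
[160. 189.] 439 ztop 79.2 n 137 rect c [525.1 233.7] [60.  60.4] ang 47.1 mean [526.1 234.7]
[346. 198.] 519 ztop 53.8 n 422 rect c [ 517. -237.] [50.  56.1] ang 76.5 mean [ 516.5 -236.7]
[ 99. 210.] 547 ztop 79.0 n 334 rect c [472.5 388.9] [48.1 43.1] ang 18.1 mean [471.5 387.7]
[402. 217.] 448 ztop 68.4 n 283 rect c [ 467.5 -378.2] [45.8 44.5] ang 77.9 mean [ 467.  -377.9]
[155. 240.] 365 ztop 86.0 n 259 rect c [398.  240.1] [41.1 41.5] ang 2.0 mean [398.3 239.7]
[388. 251.] 343 ztop 83.2 n 227 r
[... 1204 characters left out ...]
g 45.7 mean [ 292.6 -256.4]
[173. 224.] 290 ztop 83.5 n 133 rect c [ 373.7 -256. ] [38.6 38.7] ang 47.9 mean [ 374.4 -255.5]
[155. 244.] 302 ztop 83.3 n 147 rect c [ 382.  -334.2] [39.4 38.1] ang 38.4 mean [ 382.8 -334.8]
[279. 243.] 57 ztop 17.6 n 57 rect c [634.9 -88. ] [70.3 36. ] ang 19.1 mean [639.5 -84.7]
[213. 252.] 433 ztop 54.5 n 293 rect c [ 519.5 -238.2] [49.6 58.4] ang 77.1 mean [ 519.5 -238.6]
[165. 274.] 373 ztop 69.3 n 205 rect c [ 468.4 -378.4] [44.4 45.1] ang 46.0 mean [ 469.3 -378.8]
[203. 292.] 670 ztop 54.6 n 493 rect c [ 585.1 -341.9] [79.9 52.2] ang 85.5 mean [ 585.5 -342.9]
[253. 295.] 205 ztop 23.4 n 177 rect c [ 692.3 -256.3] [79.8 53.6] ang 89.5 mean [ 689.5 -255.8]
```

Run:
```python
import pickle; from h import *
c=pickle.load(open("wrist0.pkl","rb"))
d=R.from_quat(c["orientation"]).apply([0,0,-1]); T=np.array([259,540.6,234.6]); Rt=R.from_quat([.22154,.97515,-.00087,-.00026])
print("cam in tool",Rt.inv().apply(c["xyz"]-T),"dir in tool",Rt.inv().apply(d))
for n in ["top","scene"]:
    c=pickle.load(open(n+"0.pkl","rb"));f=c["frame"]
    x,y=proj(c,[510,25,15])[0]; print(x,y)
    s=f[int(y)-60:int(y)+60,int(x)-70:int(x)+70]; cv2.imwrite(f"pics/{n}_case.png",cv2.resize(s,None,fx=5,fy=5,interpolation=cv2.INTER_CUBIC))
```

```text
cam in tool [  79.41775982    0.71031782 -149.95415513] dir in tool [-0.28541472  0.0013903   0.9584031 ]
243.84082715067834 200.05293194697688
269.9272080488163 195.9037337795858
```

View pics/top_case.png

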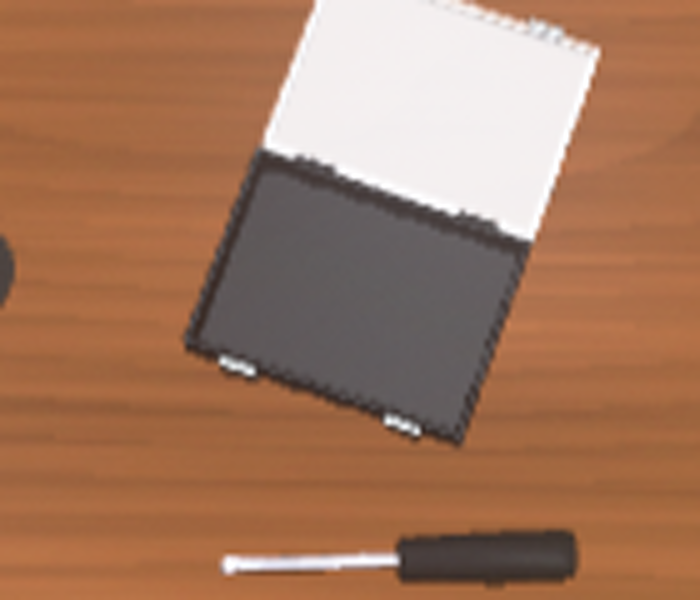

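Request:
step_arm(motion=[[1,5.1,-10,0.6,0,0,-16.7],[1,5.1,-10,0.6,0,0,-16.7],[1,5.1,-10,0.6,0,0,-16.7],[1,5.1,-10,0.6,0,0,-16.7],[1,5.1,-10,0.6,0,0,-16.7],[1,5.1,-10,0.6,0,0,-16.7],[1,5.1,-10,0.6,0,0,-16.7],[1,5.1,-10,0.6,0,0,-16.7],[1,5.1,-10,0.6,0,0,-16.7],[1,5.1,-10,0.6,0,0,-16.7],[1,5.1,-10,0.6,0,0,-16.7],[1,5.1,-10,0.6,0,0,-16.7],[1,5.1,-10,0.6,0,0,-16.7],[1,5.1,-10,0.6,0,0,-16.7]])

```text
clock: 1.55
tool_pos: [513.7, 42.0, 265.2]
eef_rot: [0.815, 0.58, -0.0, -0.001]
force: [-0.6, -0.8, 0.9]
finger_gap: 93.0
```

```bash
cat >> h.py <<'E'
import pickle
def snap(n,tag):
    from plant import bot
    c=bot.camera(n); c["obs"]=bot.get_obs(); cv2.imwrite(f"pics/{tag}.png",c["frame"]); pickle.dump(c,open(tag+".pkl","wb")); return c
def st():
    from plant import bot
    o=bot.get_obs(); m=R.from_quat(o["eef_rot"]).as_matrix()
    print("t %.2f"%o["clock"],"tcp",o["tool_pos"].round(1),"yawY %.2f"%np.degrees(np.arctan2(m[1,1],m[0,1])),"zax",m[:,2].round(3),"F",o["force"].round(1),"M",o["ft_torque"].round(2),"gap %.1f"%o["finger_gap"],"q",o["joint_pos"].round(2))
E
python3 - <<'E'
from h import *
st(); c=snap("wrist","w1"); st()
E
```

```text
t 1.55 tcp [513.7  42.  265.2] yawY -19.10 zax [-0.001  0.001 -1.   ] F [-0.6 -0.8  0.9] M [-0.07  0.09 -0.  ] gap 93.0 q [-0.02 -0.11  1.68  0.    1.58  0.31]
t 1.60 tcp [513.6  42.5 265.3] yawY -19.03 zax [-0.001  0.001 -1.   ] F [ 0.6  0.8 -1. ] M [-0.02  0.11 -0.  ] gap 92.8 q [-0.02 -0.11  1.68  0.    1.58  0.31]
```

View pics/w1.png

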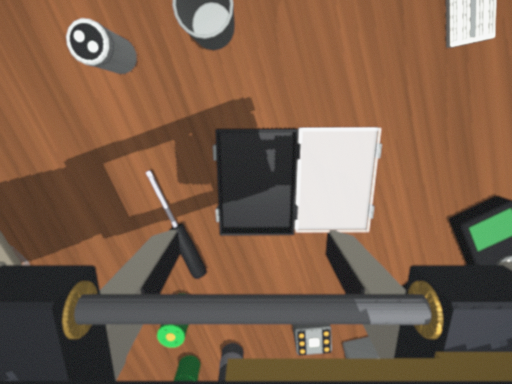

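The wrist view shows the case at columns 217–298, rows 128–235, with the lid to the right of it. I'll fit the case's edges now.

Run:
```python
from h import *
c=pickle.load(open("w1.pkl","rb"));f=c["frame"]
s=f[115:250,200:395]; cv2.imwrite("pics/w1z.png",cv2.resize(s,None,fx=4,fy=4,interpolation=cv2.INTER_CUBIC))
w=world(c)
z=w[...,2]
print("floor",np.nanmedian(z[150:220,235:285]),"bench",np.nanmedian(z[240:260,220:320]))
# rim points by depth: z in 24..34 near case
m=np.zeros(z.shape,bool); m[118:245,205:312]=1
r=w[m&(z>22)&(z<36)]
rc=cv2.minAreaRect(r[:,:2].astype(np.float32)); print("rim",len(r),rc,np.median(r[:,2]))
```

```text
floor 4.553547835713459 bench 0.45691878277804676
rim 1251 ((512.4540405273438, 25.475563049316406), (152.1014404296875, 114.00399780273438), 71.24790954589844) 27.97131277453883
```

View pics/w1z.png

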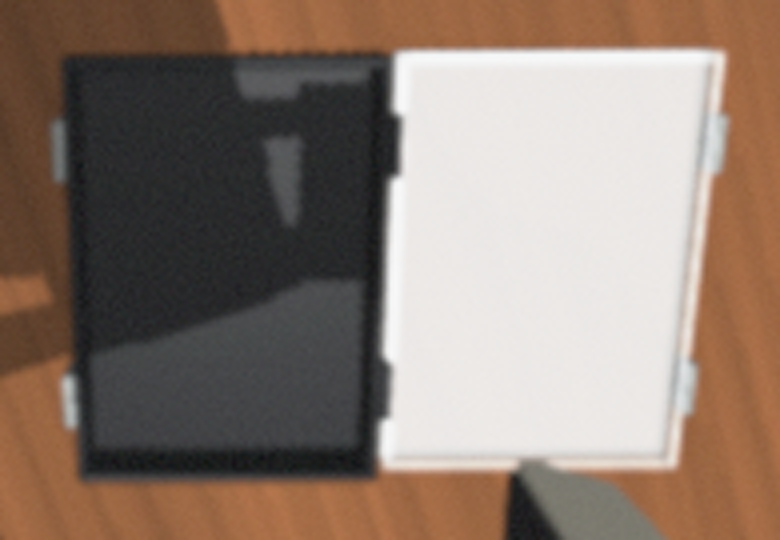

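Run:
```python
from h import *
c=pickle.load(open("w1.pkl","rb")); w=world(c); z=w[...,2]
m=np.zeros(z.shape,bool); m[118:245,205:312]=1
r=w[m&(z>22)&(z<36)][:,:2]
C=np.array([512.4,25.4])
for ang in [-18.75]:
    a=np.radians(ang); ex=np.array([np.cos(a),np.sin(a)]); ey=np.array([-np.sin(a),np.cos(a)])
    q=np.c_[(r-C)@ex,(r-C)@ey]
    E={}
    def prof(i,sgn):
        j=1-i; out=[]
        for t in np.arange(-66 if i==0 else -45,66 if i==0 else 46,6):
            s=q[(abs(q[:,j]-t)<3)&(q[:,i]*sgn>30)]
            if len(s): out.append((t,(s[:,i]*sgn).max()*sgn,(s[:,i]*sgn).min()*sgn))
        out=np.array(out); med=np.median(out[:,1]); k=abs(out[:,1]-med)<2
        k2=abs(out[:,2]-np.median(out[:,2]))<2
        print(i,sgn,"outer",med.round(1),np.polyfit(out[k,0],out[k,1],1).round(4),"inner",np.median(out[:,2]).round(1),np.polyfit(out[k2,0],out[k2,2],1).round(4))
    prof(0,1);prof(0,-1);prof(1,1);prof(1,-1)
```

```text
0 1 outer 56.2 [-3.00000e-04  5.62959e+01] inner 53.0 [-6.00000e-04  5.30214e+01]
0 -1 outer -52.8 [ 6.10000e-03 -5.24297e+01] inner -49.0 [ 1.00000e-03 -4.90827e+01]
1 1 outer 75.9 [-4.60000e-03  7.59169e+01] inner 73.3 [-4.90000e-03  7.32938e+01]
1 -1 outer -74.9 [ 2.15000e-02 -7.48134e+01] inner -71.2 [-1.00000e-03 -7.12373e+01]
```

Request:
step_arm(motion=[[1,1.4,-7.66,-1.3,0,0,3.3],[1,1.4,-7.66,-1.3,0,0,3.3],[1,1.4,-7.66,-1.3,0,0,3.3],[1,1.4,-7.66,-1.3,0,0,3.3],[1,1.4,-7.66,-1.3,0,0,3.3],[1,1.4,-7.66,-1.3,0,0,3.3],[1,1.4,-7.66,-1.3,0,0,3.3],[1,1.4,-7.66,-1.3,0,0,3.3],[1,1.4,-7.66,-1.3,0,0,3.3],[1,1.4,-7.66,-1.3,0,0,3.3],[1,1.4,-7.66,-1.3,0,0,3.3]])

```text
clock: 2.7
tool_pos: [585.0, -339.6, 201.0]
eef_rot: [0.722, 0.692, 0.0, -0.0]
force: [-0.7, 0.7, 0.4]
finger_gap: 93.1
```

```bash
cat >> h.py <<'E'
def tops(c,zmin,zmax,guess,rad=70,zt=None):
    w=world(c); d=np.hypot(w[...,0]-guess[0],w[...,1]-guess[1])
    p=w[(w[...,2]>zmin)&(w[...,2]<zmax)&(d<rad)]
    r=cv2.minAreaRect(p[:,:2].astype(np.float32)); 
    print("n",len(p),"c",np.round(r[0],1),"size",np.round(r[1],1),"ang %.1f"%r[2],"z %.1f"%np.median(p[:,2])); return p
E
python3 - <<'E'
from h import *
st(); c=snap("wrist","w2"); tops(c,46,60,(584,-341),60)
E
```

```text
t 2.70 tcp [ 585.  -339.6  201. ] yawY -2.47 zax [ 0.     0.001 -1.   ] F [-0.7  0.7  0.4] M [-0.05  0.02 -0.05] gap 93.1 q [-0.6   0.35  1.29  0.    1.5  -0.56]
n 3188 c [ 584.9 -340.8] size [79.2 49.9] ang 86.4 z 50.7
```

View pics/w2.png

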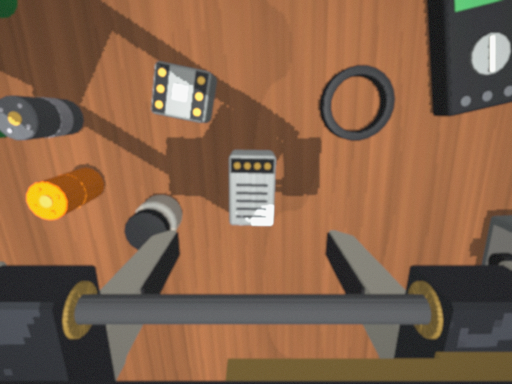

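The supply is seen at pixel (252,187). It measures (584.9, -340.8), 79×50 mm with its top at 50.7, which agrees with its given size.

Request:
step_arm(motion=[[1,0,-0.02,-1,0,0,-0.22],[1,0,-0.02,-2,0,0,-0.22],[1,0,-0.02,-2.8,0,0,-0.22],[1,0,-0.02,-3.12,0,0,-0.22],[0,0,-0.02,-3.12,0,0,-0.22],[-1,0,-0.02,-3.12,0,0,-0.22],[-1,0,-0.02,-3.12,0,0,-0.22],[-1,0,-0.02,-3.12,0,0,-0.22],[-1,0,-0.02,-3.12,0,0,-0.22],[-1,0,-0.02,-3.12,0,0,-0.22]], force=40)

```text
clock: 3.75
tool_pos: [584.5, -343.3, 45.6]
eef_rot: [0.73, 0.684, 0.0, 0.001]
force: [1.7, -0.5, 13.4]
finger_gap: 49.6
```

Run:
```python
from h import *
st(); c=pickle.load(open("w2.pkl","rb")); tops(c,46,60,(517,-237),50)
```

```text
t 3.75 tcp [ 584.5 -343.3   45.6] yawY -3.71 zax [ 0.001 -0.001 -1.   ] F [ 1.7 -0.5 13.4] M [-0.22 -0.84  0.04] gap 49.6 q [-0.61  0.49  1.42 -0.    1.24 -0.54]
n 2965 c [ 518.7 -237. ] size [49.9 56.2] ang 76.5 z 50.9
```

Request:
step_arm(motion=[[-1,0,0,0.5,0,0,0],[-1,0,0,1.4,0,0,0],[-1,-1.96,6.96,1.8,0,0,-3.02],[-1,-1.96,6.96,1.8,0,0,-3.02],[-1,-1.96,6.96,1.8,0,0,-3.02],[-1,-1.96,6.96,1.8,0,0,-3.02],[-1,-1.96,6.96,1.8,0,0,-3.02],[-1,-1.96,6.96,1.8,0,0,-3.02],[-1,-1.96,6.96,1.8,0,0,-3.02],[-1,-1.96,6.96,1.8,0,0,-3.02],[-1,-1.96,6.96,1.8,0,0,-3.02],[-1,-1.96,6.96,1.8,0,0,-3.02]])

```text
clock: 4.95
tool_pos: [486.3, 4.6, 134.5]
eef_rot: [0.813, 0.582, -0.0, 0.0]
force: [0.3, -0.6, -3.9]
finger_gap: 49.8
```

Run:
```python
from h import *
st(); c=snap("wrist","w3"); tops(c,125,160,(486,5),60)
cv2.imwrite("pics/w3.png",c["frame"])
```

```text
t 4.95 tcp [486.3   4.6 134.5] yawY -18.76 zax [ 0.    -0.001 -1.   ] F [ 0.3 -0.6 -3.9] M [-0.04  0.1   0.  ] gap 49.8 q [-0.1  -0.11  1.92 -0.    1.33  0.23]
n 11710 c [489.7  13.1] size [66.  81.4] ang 70.9 z 139.7
```

View pics/w3.png

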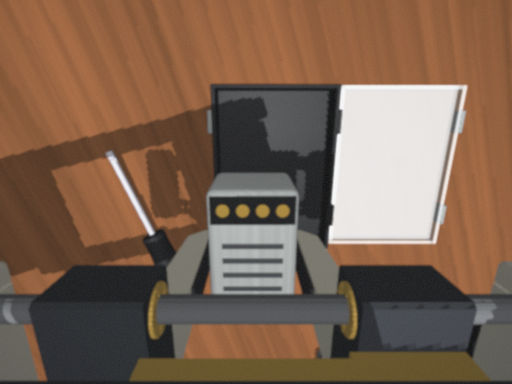

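The supply is held square to the case, with its far top edge at row ~195. I'll measure its lengthwise offset from the tool.

```bash
cat >> h.py <<'E'
C=np.array([514.4,25.5]); A=np.radians(-18.8); EX=np.array([np.cos(A),np.sin(A)]); EY=np.array([-np.sin(A),np.cos(A)])
def loc(p): p=np.asarray(p)[...,:2]-C; return np.stack([p@EX,p@EY],-1)
def wor(l): return C+l[0]*EX+l[1]*EY
E
python3 - <<'E'
from h import *
c=pickle.load(open("w3.pkl","rb")); w=world(c); 
p=w[170:215,200:305].reshape(-1,3); p=p[(p[:,2]>90)]
l=loc(p); print("side z range",np.percentile(p[:,2],[1,50,99]).round(1)); 
print("y local far face pct",np.percentile(l[:,1],[50,90,99]).round(1))
t=loc(w[200:285,215:290].reshape(-1,3)); k=w[200:285,215:290,2].ravel(); t=t[k>130]; print("x span",np.percentile(t[:,0],[.5,99.5]).round(1),"tcp loc",loc(c["obs"]["tool_pos"]).round(1))
# rim again
m=np.zeros(w.shape[:2],bool); m[70:250,200:345]=1
r=loc(w[m&(w[...,2]>24)&(w[...,2]<33)]); 
s=r[(r[:,1]>10)&(r[:,1]<60)]
print("far wall",np.percentile(r[r[:,1]>60][:,1],[1,50,99]).round(1)," +x wall",np.percentile(s[s[:,0]>35][:,0],[1,50,99]).round(1)," -x",np.percentile(s[s[:,0]<-35][:,0],[1,50,99]).round(1))
E
```

```text
side z range [ 96.5 138.9 141.6]
y local far face pct [ 9.9 12.9 13.1]
x span [-40.4   1.1] tcp loc [-19.6 -29.3]
far wall [60.8 72.6 75.2]  +x wall [50.6 52.2 54.7]  -x [-58.9 -53.4 -51. ]
```

Request:
step_arm(motion=[[-1,0,0,-0.6,0,0,0],[-1,0,0,-1.2,0,0,0],[-1,0,0,-1.6,0,0,0],[-1,-0.05,-0.02,-1.68,0,0,0],[-1,-0.08,-0.03,-1.69,0,0,0],[-1,-0.1,-0.04,-1.7,0,0,0],[-1,-0.1,-0.04,-1.7,0,0,0]])

```text
clock: 5.7
tool_pos: [481.3, 2.5, 50.1]
eef_rot: [0.813, 0.582, 0.0, 0.0]
force: [-0.3, -0.6, -4.1]
finger_gap: 50.1
```

Run:
```python
from h import *
st(); print(loc(__import__("plant").bot.get_obs()["tool_pos"]))
```

```text
t 5.70 tcp [481.3   2.5  50.1] yawY -18.84 zax [ 0. -0. -1.] F [-0.3 -0.6 -4.1] M [-0.1   0.05 -0.01] gap 50.1 q [-0.1  -0.01  1.99 -0.    1.16  0.23]
[-23.9054587  -32.42375455]
```

Request:
step_arm(motion=[[-1,-0.02,-0.01,-0.01,0,0,0],[-1,-0.04,-0.02,-0.01,0,0,0],[-1,-0.04,-0.02,-0.02,0,0,0],[-1,-0.04,-0.02,-0.02,0,0,0]])

```text
clock: 6.1
tool_pos: [479.2, 2.0, 49.3]
eef_rot: [0.813, 0.582, -0.0, 0.0]
force: [-4.3, -0.9, 5.2]
finger_gap: 49.8
```

Request:
step_arm(motion=[[1,0,0,0,0,0,0],[1,0,0,0,0,0,0],[1,0,0,0.1,0,0,0],[1,0,0,0.6,0,0,0],[1,0,0,1.5,0,0,0],[1,0.79,-4.78,1.8,0,0,-16.94],[1,0.79,-4.78,1.8,0,0,-16.94],[1,0.79,-4.78,1.8,0,0,-16.94],[1,0.79,-4.78,1.8,0,0,-16.94],[1,0.79,-4.78,1.8,0,0,-16.94],[1,0.79,-4.78,1.8,0,0,-16.94],[1,0.79,-4.78,1.8,0,0,-16.94],[1,0.79,-4.78,1.8,0,0,-16.94],[1,0.79,-4.78,1.8,0,0,-16.94],[1,0.79,-4.78,1.8,0,0,-16.94],[1,0.79,-4.78,1.8,0,0,-16.94],[1,0.79,-4.78,1.8,0,0,-16.94]])

```text
clock: 7.8
tool_pos: [518.8, -236.9, 138.9]
eef_rot: [0.993, -0.116, 0.0, 0.0]
force: [0.4, -0.6, -0.3]
finger_gap: 92.8
```

Run:
```python
from h import *
st(); c=snap("wrist","w4"); tops(c,46,60,(518,-237),45); c=snap("scene","s4"); p=tops(c,48,60,(481,2),60); 
s=c["frame"][130:290,150:330];cv2.imwrite("pics/s4.png",cv2.resize(s,None,fx=4,fy=3.6,interpolation=cv2.INTER_CUBIC))
```

```text
t 7.80 tcp [ 518.8 -236.9  138.9] yawY -103.27 zax [ 0. -0. -1.] F [ 0.4 -0.6 -0.3] M [0.06 0.17 0.02] gap 92.8 q [-0.52  0.12  1.68  0.    1.34  1.28]
n 3339 c [ 519.4 -237.7] size [50.1 54.4] ang 76.9 z 50.9
n 348 c [479.5   2. ] size [80.9 53.2] ang 71.2 z 55.1
```

View pics/w4.png

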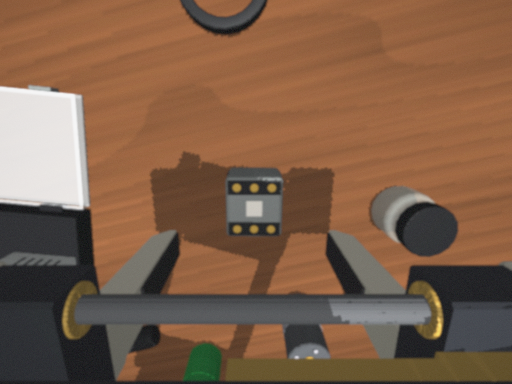

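View pics/s4.png

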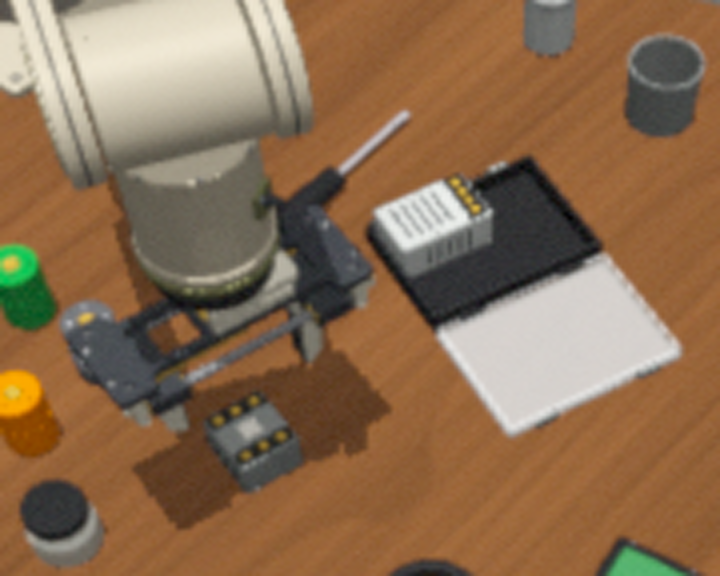

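The contactor sits at (255,202), between the jaws and square to them. The scene view shows the supply standing flat in the near corner of the case.

Request:
step_arm(motion=[[1,0,0,-0.8,0,0,0],[1,0,0,-1.6,0,0,0],[0.5,0,0,-1.87,0,0,0],[-1,0,0,-1.87,0,0,0],[-1,0,0,-1.87,0,0,0],[-1,0,0,-1.87,0,0,0],[-1,0,0,-1.87,0,0,0],[-1,0,0,-1.87,0,0,0],[-1,0,0,-1.87,0,0,0]], force=40)

```text
clock: 8.8
tool_pos: [519.7, -237.6, 46.7]
eef_rot: [0.993, -0.118, 0.001, 0.001]
force: [-1.0, 0.1, 6.6]
finger_gap: 49.8
```

Request:
step_arm(motion=[[-1,0,0,0.5,0,0,0],[-1,0,0,1.4,0,0,0],[-1,-0.3,6.17,1.9,0,0,16.94],[-1,-0.3,6.17,1.9,0,0,16.94],[-1,-0.3,6.17,1.9,0,0,16.94],[-1,-0.3,6.17,1.9,0,0,16.94],[-1,-0.3,6.17,1.9,0,0,16.94],[-1,-0.3,6.17,1.9,0,0,16.94],[-1,-0.3,6.17,1.9,0,0,16.94],[-1,-0.3,6.17,1.9,0,0,16.94],[-1,-0.3,6.17,1.9,0,0,16.94],[-1,-0.3,6.17,1.9,0,0,16.94],[-1,-0.3,6.17,1.9,0,0,16.94],[-1,-0.3,6.17,1.9,0,0,16.94]])

```text
clock: 10.2
tool_pos: [503.5, 71.6, 140.0]
eef_rot: [0.814, 0.581, -0.0, -0.0]
force: [0.3, 1.1, -1.9]
finger_gap: 49.9
```

Run:
```python
from h import *
st(); c=snap("wrist","w5"); w=world(c); L=loc(w)
v,u=np.mgrid[:384,:512]
far=(w[...,2]>100)&(w[...,2]<138)&(v<290)&(u>200)&(u<310); l=L[far]; print("far face y",np.percentile(l[:,1],[50,90,98]).round(1), "tcp",loc(c["obs"]["tool_pos"]))
rim=(w[...,2]>24)&(w[...,2]<33)&(v<250); r=L[rim]; k=(r[:,1]>60)&(r[:,1]<85)&(abs(r[:,0])<40); print("far wall",np.percentile(r[k][:,1],[2,50,98]).round(1))
k=(abs(r[:,0])<65)&(r[:,1]<65)&(r[:,1]>-10);print("+x",np.percentile(r[k&(r[:,0]>40)][:,0],[2,50,98]).round(1)," -x",np.percentile(r[k&(r[:,0]<-40)][:,0],[2,50,98]).round(1))
```

```text
t 10.20 tcp [503.5  71.6 140. ] yawY -19.02 zax [-0. -0. -1.] F [ 0.3  1.1 -1.9] M [-0.07  0.06  0.01] gap 49.9 q [ 0.04 -0.05  1.85  0.    1.34  0.37]
far face y [67.1 67.4 67.6] tcp [-25.09100411  40.13083199]
far wall [72.1 74.1 75.4]
+x [50.7 52.2 54.6]  -x [-58.6 -53.8 -51.1]
```

View pics/w5.png

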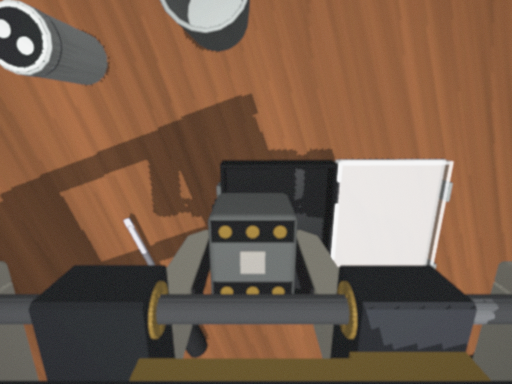

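Request:
step_arm(motion=[[-1,0.02,0.02,-0.7,0,0,0],[-1,0.02,0.02,-1.2,0,0,0],[-1,0.02,0.02,-1.5,0,0,0],[-1,0.02,0.02,-1.7,0,0,0],[-1,0.02,0.02,-1.78,0,0,0],[-1,0.02,0.02,-1.82,0,0,0],[-1,0.02,0.02,-1.82,0,0,0]])

```text
clock: 10.95
tool_pos: [505.8, 72.6, 50.7]
eef_rot: [0.813, 0.582, 0.001, 0.001]
force: [-1.7, -0.2, 0.6]
finger_gap: 49.6
```

Request:
step_arm(motion=[[1,0,0,0,0,0,0],[1,0,0,0,0,0,0],[1,0,0,0.1,0,0,0],[1,0,0,0.8,0,0,0],[1,0,0,1.7,0,0,0],[1,-0.63,6.31,2.5,0,0,-10.6],[1,-0.63,6.31,2.5,0,0,-10.6],[1,-0.63,6.31,2.5,0,0,-10.6],[1,-0.63,6.31,2.5,0,0,-10.6],[1,-0.63,6.31,2.5,0,0,-10.6],[1,-0.63,6.31,2.5,0,0,-10.6],[1,-0.63,6.31,2.5,0,0,-10.6],[1,-0.63,6.31,2.5,0,0,-10.6],[1,-0.63,6.31,2.5,0,0,-10.6],[1,-0.63,6.31,2.5,0,0,-10.6]])

```text
clock: 12.45
tool_pos: [473.3, 387.2, 174.0]
eef_rot: [0.987, 0.158, -0.0, 0.0]
force: [-0.5, -0.8, 0.3]
finger_gap: 92.9
```

Run:
```python
from h import *
st(); c=snap("wrist","w6"); tops(c,71,90,(473,388),45); tops(c,71,95,(399,240),45); c=snap("top","t6"); 
s=c["frame"][130:260,180:340];cv2.imwrite("pics/t6.png",cv2.resize(s,None,fx=4.5,fy=4.5,interpolation=cv2.INTER_CUBIC))
```

```text
t 12.45 tcp [473.3 387.2 174. ] yawY -71.77 zax [-0.    -0.001 -1.   ] F [-0.5 -0.8  0.3] M [-0.03  0.12 -0.  ] gap 92.9 q [ 0.6   0.2   1.53 -0.    1.42  1.85]
n 2282 c [474.4 390. ] size [47.5 42. ] ang 19.0 z 76.7
n 102 c [384.9 244.9] size [20.  10.2] ang 69.4 z 82.6
```

View pics/w6.png

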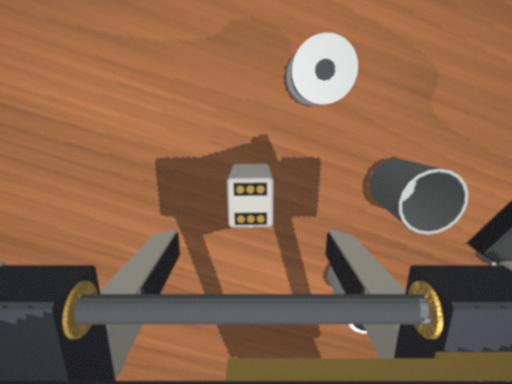

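View pics/t6.png

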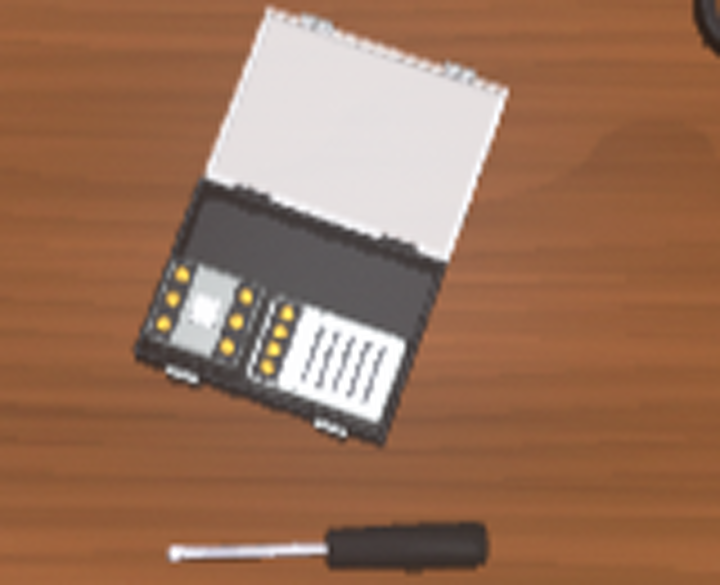

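The low row stands neatly in the case. The timer is at (250,200) and measures (474.4, 390.0), 47.5×42, top 76.7, so I'll grasp it.

Request:
step_arm(motion=[[1,0.02,0.04,-0.9,0,0,0.16],[1,0.02,0.04,-1.8,0,0,0.16],[0.5,0.02,0.04,-2.08,0,0,0.16],[-1,0.02,0.04,-2.08,0,0,0.16],[-1,0.02,0.04,-2.08,0,0,0.16],[-1,0.02,0.04,-2.08,0,0,0.16],[-1,0.02,0.04,-2.08,0,0,0.16],[-1,0.02,0.04,-2.08,0,0,0.16],[-1,0.02,0.04,-2.08,0,0,0.16],[-1,0.02,0.04,-2.08,0,0,0.16]], force=35)

```text
clock: 13.55
tool_pos: [474.7, 390.4, 71.0]
eef_rot: [0.986, 0.165, 0.001, -0.0]
force: [-0.2, -1.0, 4.0]
finger_gap: 41.8
```

Request:
step_arm(motion=[[-1,0,0,0.6,0,0,0],[-1,0,0,1.5,0,0,0],[-1,0,0,2.2,0,0,0],[-1,1.6,-6.6,2.4,0,0,10.44],[-1,1.6,-6.6,2.4,0,0,10.44],[-1,1.6,-6.6,2.4,0,0,10.44],[-1,1.6,-6.6,2.4,0,0,10.44],[-1,1.6,-6.6,2.4,0,0,10.44],[-1,1.6,-6.6,2.4,0,0,10.44],[-1,1.6,-6.6,2.4,0,0,10.44],[-1,1.6,-6.6,2.4,0,0,10.44],[-1,1.6,-6.6,2.4,0,0,10.44]])

```text
clock: 14.75
tool_pos: [554.2, 58.4, 189.7]
eef_rot: [0.814, 0.58, -0.0, -0.0]
force: [-0.4, 0.5, -1.4]
finger_gap: 42.0
```

Run:
```python
from h import *
st(); c=snap("wrist","w7"); w=world(c); L=loc(w)
v,u=np.mgrid[:384,:512]
far=(w[...,2]>125)&(w[...,2]<190)&(v<290)&(u>215)&(u<290); l=L[far]; print("far face y",np.percentile(l[:,1],[50,90,98]).round(1), "tcp",loc(c["obs"]["tool_pos"]))
rim=(w[...,2]>24)&(w[...,2]<33)&(v<250); r=L[rim]; k=(r[:,1]>60)&(r[:,1]<85)&(abs(r[:,0])<40); print("far wall",np.percentile(r[k][:,1],[2,50,98]).round(1))
```

```text
t 14.75 tcp [554.2  58.4 189.7] yawY -19.04 zax [-0.001 -0.    -1.   ] F [-0.4  0.5 -1.4] M [-0.06  0.12  0.02] gap 42.0 q [0.01 0.04 1.67 0.   1.43 0.35]
far face y [67.  67.3 67.4] tcp [26.34608898 45.4053762 ]
far wall [68.3 73.6 75.4]
```

View pics/w7.png

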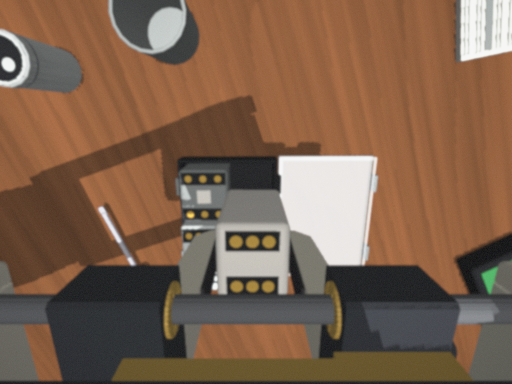

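Request:
step_arm(motion=[[-1,0.01,0.04,-0.8,0,0,0],[-1,0.01,0.04,-1.5,0,0,0],[-1,0.01,0.04,-1.9,0,0,0],[-1,0.01,0.04,-2.15,0,0,0],[-1,0.01,0.04,-2.28,0,0,0],[-1,0.01,0.04,-2.32,0,0,0],[-1,0.01,0.04,-2.32,0,0,0]])

```text
clock: 15.5
tool_pos: [554.8, 62.9, 75.0]
eef_rot: [0.813, 0.582, 0.0, -0.0]
force: [-2.3, -3.2, -0.8]
finger_gap: 42.0
```

Request:
step_arm(motion=[[0.3,0,0,0,0,0,0],[0.3,0,0,0,0,0,0],[0.3,0,0,0.2,0,0,0],[0.5,0,0,1.1,0,0,0],[1,-0.4,0.5,2.12,0,0,0],[1,-3.09,3.57,2.12,0,0,0],[1,-3.09,3.57,2.12,0,0,0],[1,-3.09,3.57,2.12,0,0,0],[1,-3.09,3.57,2.12,0,0,0],[1,-3.09,3.57,2.12,0,0,0],[1,-3.09,3.57,2.12,0,0,0]])

```text
clock: 16.6
tool_pos: [399.9, 242.0, 181.4]
eef_rot: [0.812, 0.583, 0.001, 0.0]
force: [-0.2, 0.5, 0.1]
finger_gap: 93.1
```

Run:
```python
from h import *
st(); c=snap("wrist","w8"); p=tops(c,76,95,(400,240),35); print(cv2.minEnclosingCircle(p[:,:2].astype(np.float32)))
```

```text
t 16.60 tcp [399.9 242.  181.4] yawY -18.61 zax [ 0.002  0.001 -1.   ] F [-0.2  0.5  0.1] M [-0.06  0.08 -0.04] gap 93.1 q [ 0.43 -0.21  1.92  0.    1.43  0.76]
n 1715 c [400.7 242. ] size [42.8 43.2] ang 21.7 z 82.9
((400.49658203125, 241.83729553222656), 21.954788208007812)
```

View pics/w8.png

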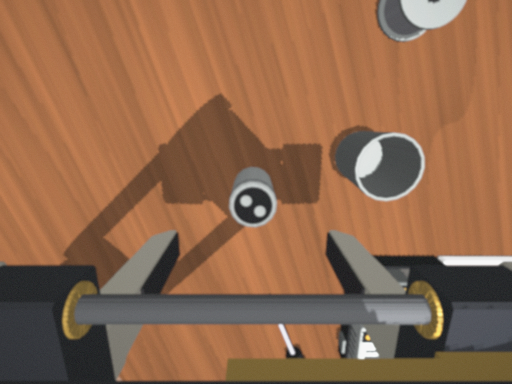

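The capacitor is at pixel (252,203) and measures (400.6, 242.0), diameter 44, top 82.9.

Request:
step_arm(motion=[[1,0.01,0.03,-0.9,0,0,0],[1,0.01,0.03,-1.8,0,0,0],[0.5,0.01,0.03,-2.16,0,0,0],[-1,0.01,0.03,-2.16,0,0,0],[-1,0.01,0.03,-2.16,0,0,0],[-1,0.01,0.03,-2.16,0,0,0],[-1,0.01,0.03,-2.16,0,0,0],[-1,0.01,0.03,-2.16,0,0,0],[-1,0.01,0.03,-2.16,0,0,0],[-1,0.01,0.03,-2.16,0,0,0]], force=35)

```text
clock: 17.65
tool_pos: [401.3, 242.5, 73.0]
eef_rot: [0.813, 0.582, 0.001, 0.0]
force: [0.5, 0.3, 5.5]
finger_gap: 43.1
```

Request:
step_arm(motion=[[-1,0,0,0.6,0,0,0],[-1,0,0,1.5,0,0,0],[-1,0,0,2.2,0,0,0],[-1,2.75,-4.57,2.4,0,0,0],[-1,2.75,-4.57,2.4,0,0,0],[-1,2.75,-4.57,2.4,0,0,0],[-1,2.75,-4.57,2.4,0,0,0],[-1,2.75,-4.57,2.4,0,0,0],[-1,2.75,-4.57,2.4,0,0,0],[-1,2.75,-4.57,2.4,0,0,0],[-1,2.75,-4.57,2.4,0,0,0]])

```text
clock: 18.75
tool_pos: [537.6, 14.3, 191.5]
eef_rot: [0.813, 0.582, -0.0, -0.001]
force: [-0.2, 0.3, 0.1]
finger_gap: 43.2
```

Run:
```python
from h import *
st(); c=snap("wrist","w9"); w=world(c); L=loc(w)
v,u=np.mgrid[:384,:512]
k=(w[...,2]>125)&(w[...,2]<188)&(v<290)&(u>215)&(u<290); l=L[k]; print("cap far y",np.percentile(l[:,1],[90,98,99.5]).round(1), "tcp",loc(c["obs"]["tool_pos"]).round(1))
k=(w[...,2]>72)&(w[...,2]<90)&(v<290)&(abs(L[...,0]-26)<35)&(L[...,1]>-10); l=L[k]; print("timer y",np.percentile(l[:,1],[1,99]).round(1),"x",np.percentile(l[:,0],[1,99]).round(1),np.median(w[...,2][k]))
k=(w[...,2]>44)&(w[...,2]<60)&(v<290)&(L[...,0]<5); l=L[k]; print("low x",np.percentile(l[:,0],[1,99]).round(1),"y",np.percentile(l[:,1],[1,99]).round(1),np.median(w[...,2][k]))
```

```text
t 18.75 tcp [537.6  14.3 191.5] yawY -18.83 zax [-0.002  0.001 -1.   ] F [-0.2  0.3  0.1] M [-0.04  0.09  0.01] gap 43.2 q [-0.07 -0.01  1.72  0.    1.44  0.26]
cap far y [17.3 17.6 17.7] tcp [25.3 -2.7]
timer y [24.3 70.8] x [ 6.5 47.2] 80.72869200161549
low x [-48.9   1.9] y [-52.5  69.1] 54.767011892207734
```

View pics/w9.png

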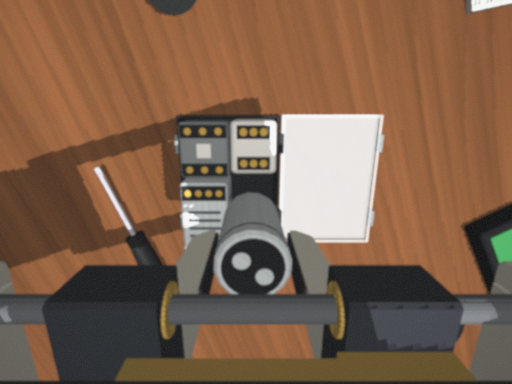

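The timer is standing (top 80.7) with its near edge at y≈23.5, leaving the capacitor 5 mm. I'll shift +2 mm and lower.

Request:
step_arm(motion=[[-1,0.01,0.04,-0.8,0,0,0],[-1,0.01,0.04,-1.5,0,0,0],[-1,0.01,0.04,-1.9,0,0,0],[-1,0.01,0.04,-2.15,0,0,0],[-1,0.01,0.04,-2.28,0,0,0],[-1,0.01,0.04,-2.32,0,0,0],[-1,0.01,0.04,-2.32,0,0,0]])

```text
clock: 19.5
tool_pos: [539.5, 16.2, 77.4]
eef_rot: [0.813, 0.582, 0.001, 0.001]
force: [-0.1, 0.3, -0.8]
finger_gap: 43.4
```

Request:
step_arm(motion=[[0.3,0,0,0,0,0,0],[0.3,0,0,0,0,0,0],[0.3,0,0,0.2,0,0,0],[0.5,0,0,1.1,0,0,0],[0.5,-0.4,-0.5,2.08,0,0,0],[0.5,-3.29,-5.41,2.08,0,0,0],[0.5,-3.29,-5.41,2.08,0,0,0],[0.5,-3.29,-5.41,2.08,0,0,0],[0.5,-3.29,-5.41,2.08,0,0,0],[0.5,-3.29,-5.41,2.08,0,0,0],[0.5,-3.29,-5.41,2.08,0,0,0],[0.5,-3.29,-5.41,2.08,0,0,0],[0.5,-3.29,-5.41,2.08,0,0,0]])

```text
clock: 20.8
tool_pos: [374.1, -255.6, 181.1]
eef_rot: [0.814, 0.581, 0.0, 0.001]
force: [-0.3, -0.4, 0.2]
finger_gap: 70.0
```

Run:
```python
from h import *
st(); c=snap("wrist","w10"); p=tops(c,74,95,(374,-255),32); print(cv2.minEnclosingCircle(p[:,:2].astype(np.float32)))
```

```text
t 20.80 tcp [ 374.1 -255.6  181.1] yawY -18.97 zax [ 0.001 -0.    -1.   ] F [-0.3 -0.4  0.2] M [-0.05  0.07  0.  ] gap 70.0 q [-0.71 -0.25  1.95  0.    1.44 -0.38]
n 1431 c [ 373.8 -254.4] size [39.  39.3] ang 18.7 z 80.6
((373.8498229980469, -254.47372436523438), 20.150888442993164)
```

View pics/w10.png

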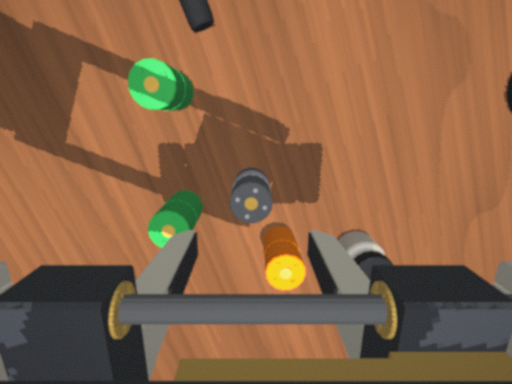

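The motor (dark, brass centre) is at (251,203) and measures (373.9, -254.5), diameter 40. The green and orange look-alikes are clear of the fingers.

Request:
step_arm(motion=[[0.5,0,0.01,-0.9,0,0,0],[0.5,0,0.01,-1.8,0,0,0],[0.5,0,0.01,-2.18,0,0,0],[0,0,0.01,-2.18,0,0,0],[-1,0,0.01,-2.18,0,0,0],[-1,0,0.01,-2.18,0,0,0],[-1,0,0.01,-2.18,0,0,0],[-1,0,0.01,-2.18,0,0,0],[-1,0,0.01,-2.18,0,0,0],[-1,0,0.01,-2.18,0,0,0]], force=40)

```text
clock: 21.85
tool_pos: [375.3, -255.3, 72.8]
eef_rot: [0.813, 0.582, 0.0, 0.001]
force: [-1.1, 0.8, 6.4]
finger_gap: 39.2
```

Request:
step_arm(motion=[[-1,0,0,0.6,0,0,0],[-1,0,0,1.5,0,0,0],[-1,0,0,2.2,0,0,0],[-1,3,4.51,2.4,0,0,0],[-1,3,4.51,2.4,0,0,0],[-1,3,4.51,2.4,0,0,0],[-1,3,4.51,2.4,0,0,0],[-1,3,4.51,2.4,0,0,0],[-1,3,4.51,2.4,0,0,0],[-1,3,4.51,2.4,0,0,0],[-1,3,4.51,2.4,0,0,0]])

```text
clock: 22.95
tool_pos: [524.0, -28.8, 190.9]
eef_rot: [0.813, 0.583, -0.0, -0.0]
force: [-0.8, 0.5, -1.9]
finger_gap: 39.4
```

Run:
```python
from h import *
st(); c=snap("wrist","w11"); w=world(c); L=loc(w)
v,u=np.mgrid[:384,:512]
k=(w[...,2]>125)&(w[...,2]<186)&(v<290)&(u>215)&(u<290); l=L[k]; print("motor far y",np.percentile(l[:,1],[90,98,99.5]).round(1), "tcp",loc(c["obs"]["tool_pos"]).round(1))
k=(w[...,2]>76)&(w[...,2]<92)&(v<290)&(abs(L[...,0]-26)<35)&(L[...,1]<22); l=L[k]; print("cap y",np.percentile(l[:,1],[1,99]).round(1),"x",np.percentile(l[:,0],[1,99]).round(1),np.median(w[...,2][k]))
```

```text
t 22.95 tcp [524.  -28.8 190.9] yawY -18.73 zax [-0.001 -0.    -1.   ] F [-0.8  0.5 -1.9] M [-0.08  0.12  0.02] gap 39.4 q [-0.15 -0.05  1.75 -0.    1.44  0.17]
motor far y [-28.9 -28.5 -28.3] tcp [ 26.5 -49. ]
cap y [-21.9  19.2] x [ 6.3 46.9] 87.03928030673478
```

View pics/w11.png

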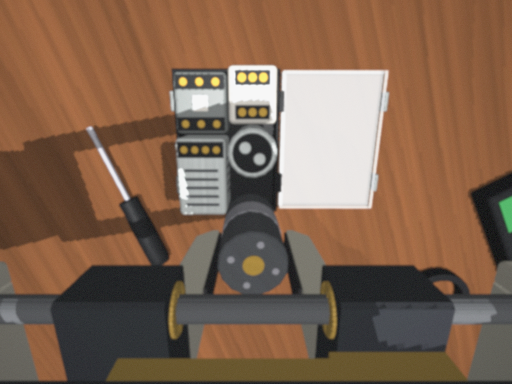

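Request:
step_arm(motion=[[-1,0,0.01,-0.8,0,0,0],[-1,0,0.01,-1.5,0,0,0],[-1,0,0.01,-1.9,0,0,0],[-1,0,0.01,-2.15,0,0,0],[-1,0,0.01,-2.28,0,0,0],[-1,0,0.01,-2.32,0,0,0],[-1,0,0.01,-2.32,0,0,0]])

```text
clock: 23.7
tool_pos: [525.0, -29.2, 76.9]
eef_rot: [0.813, 0.582, 0.001, 0.001]
force: [0.6, -0.1, -1.2]
finger_gap: 39.5
```

Request:
step_arm(motion=[[0.3,0,0,0,0,0,0],[0.3,0,0,0,0,0,0],[0.3,0,0,0.2,0,0,0],[0.5,0,0,1.1,0,0,0],[0.5,0,0,2.1,0,0,0],[0.5,-0.2,0.7,3.6,0,0,0],[0.5,-0.2,0.7,3.6,0,0,0],[0.5,-0.2,0.7,3.6,0,0,0],[0.5,-0.2,0.7,3.6,0,0,0]])

```text
clock: 24.6
tool_pos: [514.8, 6.7, 256.7]
eef_rot: [0.813, 0.582, 0.001, 0.001]
force: [0.3, 0.2, -0.7]
finger_gap: 69.5
```

Run:
```python
from h import *
st(); c=snap("wrist","w12"); w=world(c); L=loc(w)
def rep(n,zmin,zmax,x0,x1,y0,y1):
    k=(w[...,2]>zmin)&(w[...,2]<zmax)&(L[...,0]>x0)&(L[...,0]<x1)&(L[...,1]>y0)&(L[...,1]<y1)
    l=L[k]; zz=w[...,2][k]; print(n,k.sum(),"x",np.percentile(l[:,0],[1,99]).round(1),"y",np.percentile(l[:,1],[1,99]).round(1),"z",np.percentile(zz,[5,50,95]).round(1))
    P=np.c_[l,np.ones(len(l))]; print("   tilt deg",np.degrees(np.linalg.lstsq(P,zz,rcond=None)[0][:2]).round(1))
rep("supply",51,60,-60,4,-80,9);rep("contactor",51,60,-60,4,11,80)
rep("timer",76,90,0,60,21,80);rep("cap",80,95,0,60,-25,21);rep("motor",79,90,0,60,-80,-26)
```

```text
t 24.60 tcp [514.8   6.7 256.7] yawY -18.75 zax [ 0.003 -0.    -1.   ] F [ 0.3  0.2 -0.7] M [-0.1   0.08  0.03] gap 69.5 q [-0.09 -0.11  1.69 -0.    1.56  0.24]
supply 2302 x [-48.8  -0.5] y [-69.5   7.7] z [52.8 54.6 56. ]
   tilt deg [-0.3  0.3]
contactor 1921 x [-46.4   2. ] y [13.9 68. ] z [52.8 54.8 56.3]
   tilt deg [-0.1  0.1]
timer 1633 x [ 5.9 47.2] y [24.4 70.8] z [78.2 80.7 82.3]
   tilt deg [ 0.2 -0.5]
cap 1130 x [ 7.  46.8] y [-21.7  19.4] z [84.7 87.  88.4]
   tilt deg [ 0.1 -1. ]
motor 847 x [ 8.3 45. ] y [-66.4 -29.1] z [83.1 84.6 85.8]
   tilt deg [ 0.3 -0.7]
```

View pics/w12.png

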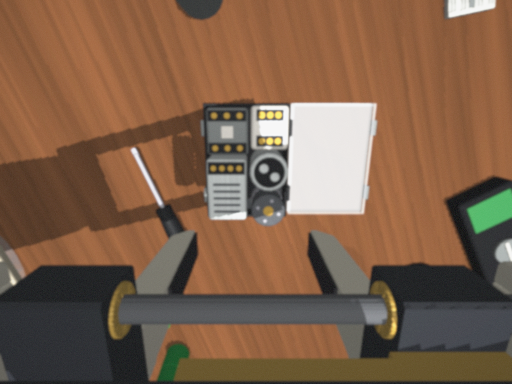

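Request:
step_arm(motion=[[0.5,-2,5,0,0,0,0],[0.5,-2,5,0,0,0,0],[0.5,-2,5,0,0,0,0],[0.5,-2,5,0,0,0,0],[0.5,-2,5,0,0,0,0],[0.5,-2,5,0,0,0,0],[0.5,-2,5,0,0,0,0],[0.5,-2,5,0,0,0,0]])

```text
clock: 25.45
tool_pos: [413.8, 255.9, 253.6]
eef_rot: [0.813, 0.582, -0.001, 0.0]
force: [-0.4, 0.5, 0.0]
finger_gap: 70.1
```

Run:
```python
from h import *
st(); c=snap("top","t13"); a=pickle.load(open("top0.pkl","rb"))
for n,g,z0,z1,r in [("reel",(602,362),42,60,40),("jar",(467,-378),60,75,35),("cup",(525,234),70,90,42),("driver",(377,-5),10,40,100),("tape",(692,-255),10,30,50),("orange",(381,-334),75,90,30),("green1",(329,-132),75,90,30),("green2",(291,-255),75,90,30)]:
    print(n); 
    for k in (a,c):
        try: tops(k,z0,z1,g,r)
        except Exception as e: print("hidden")
snap("scene","s13")
```

```text
t 25.45 tcp [413.8 255.9 253.6] yawY -18.76 zax [-0.002 -0.002 -1.   ] F [-0.4  0.5  0. ] M [-0.09  0.13 -0.03] gap 70.1 q [ 0.45 -0.19  1.77 -0.    1.56  0.78]
reel
n 396 c [602.1 362.6] size [56.  56.9] ang 87.9 z 49.1
n 284 c [608.1 363.7] size [45.9 57.5] ang 10.3 z 49.3
jar
n 283 c [ 467.5 -378.2] size [45.8 44.5] ang 77.9 z 66.2
n 283 c [ 467.3 -378. ] size [44.5 45.9] ang 27.9 z 66.3
cup
n 140 c [525.1 233.7] size [60.  60.4] ang 47.1 z 77.9
n 136 c [525. 233.] size [59.5 60.8] ang 75.9 z 77.9
driver
n 540 c [417.    1.1] size [103.5 175.4] ang 1.0 z 23.8
n 571 c [417.    1.1] size [103.9 175.2] ang 1.2 z 24.2
tape
n 327 c [ 703.4 -255.2] size [76.8 78.4] ang 0.1 z 19.6
n 331 c [ 703.  -254.8] size [78.4 76.4] ang 80.0 z 19.9
orange
n 228 c [ 381.1 -334.4] size [37.8 39.4] ang 58.4 z 81.1
n 225 c [ 381.2 -333.9] size [38.5 39. ] ang 65.3 z 81.2
green1
n 222 c [ 329.4 -132.2] size [38.  37.4] ang 43.2 z 81.4
n 224 c [ 329.3 -132.4] size [38.1 37.7] ang 47.1 z 81.0
green2
n 231 c [ 291.  -255.2] size [37.1 39.1] ang 1.1 z 81.2
n 231 c [ 291.  -255.6] size [36.9 38.6] ang 0.8 z 81.2
```

View pics/s13.png

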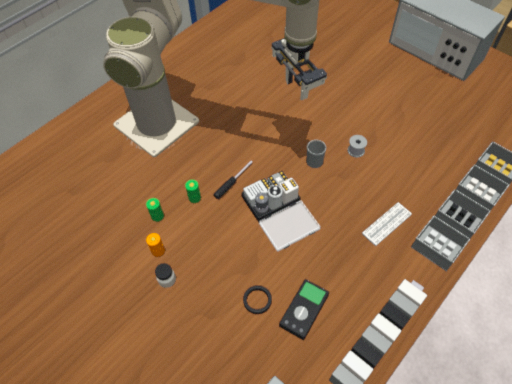

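View pics/t13.png

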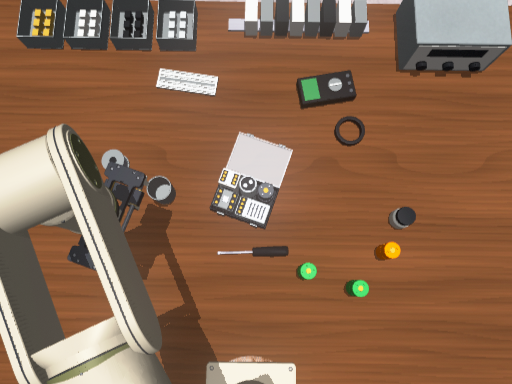

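All five parts stand upright in the case in both views, near (272,195) in the scene view and (245,195) in the top view. The bystanders are where they were; the arm partly hides the reel in the top view. I'll hand in now.

```bash
python3 -c "
from plant import bot
print(bot.hand_in())"
```

```text
the job is handed in; nothing more can be done
None
```

All five parts are in the case, upright on its floor, and the job was handed in at about 25.5 s of the 72 s. The supply and contactor are in the row nearest the robot. The timer, capacitor and motor are in the row by the lid.

**Fit:** The last wrist view measured tops of about 54.6, 54.8, 80.7, 87.0 and 84.6 mm. Seated parts should read 54, 54, 80, 86 and 84 mm. Apparent tilts were 1° or less, with visible gaps between the parts and to the walls. The capacitor reads 1 mm high, but it also read about 1 mm high on the bench, so I take that as camera bias.

**Bystanders:** The jar, cup, screwdriver, tape, and the green and orange look-alikes measured the same before and after, to within about 1 mm. The reel's figure shifted about 6 mm because the arm partly hid it in the last top view. The arm never came near it, and the scene view shows it at the same pixel.

**Disagreements:** The fixed cameras differed from the wrist camera by about 2 mm, so I used the wrist camera for grasping and placing. No contact force I read exceeded about 14 N.

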